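Put away the square spacer bars by length

TASK

Put away the square steel spacer bars by length: lay every short bar in the narrower blue tray and every mid-length bar in the wider blue tray, and pull the long bars out of the upright tube holder and lay them across the two rails of the wooden rack. In the trays and on the rack the bars must lie flat and crosswise, side by side in a single layer like the rungs of a ladder, between the walls or end stops. Leave the hammer, wire brush and paint tin where they are.

Things in the scene. Friction and masses are not known exactly. Their poses are not given: they have to be found in the camera images.
- short1: short steel bar, 14 x 14 mm square section, 50 mm long, 77 g; starts lying on the bench. Origin at its middle; x along its length. At most three in all.
- short2: short steel bar, 14 x 14 mm square section, 50 mm long, 77 g; starts lying on the bench. Origin at its middle; x along its length. At most three in all.
- short3: short steel bar, 14 x 14 mm square section, 50 mm long, 77 g; starts lying on the bench. Origin at its middle; x along its length. At most three in all.
- mid1: mid-length steel bar, 14 x 14 mm square section, 75 mm long, 115 g, otherwise just like the short ones; starts lying on the bench. Origin at its middle; x along its length. At most three in all.
- mid2: mid-length steel bar, 14 x 14 mm square section, 75 mm long, 115 g, otherwise just like the short ones; starts lying on the bench. Origin at its middle; x along its length. At most three in all.
- mid3: mid-length steel bar, 14 x 14 mm square section, 75 mm long, 115 g, otherwise just like the short ones; starts lying on the bench. Origin at its middle; x along its length. At most three in all.
- long1: long steel bar, 14 x 14 mm square section, 140 mm long, 215 g; starts standing loosely in one of the holder's tubes with its upper 90 mm showing. Origin at its middle; z along its length (up at the start).
- long2: long steel bar, 14 x 14 mm square section, 140 mm long, 215 g; starts standing loosely in one of the holder's tubes with its upper 90 mm showing. Origin at its middle; z along its length (up at the start).
- tray_short: blue sheet-metal tray, fixed to the bench, inside 172 mm (x, the way the row runs) by 62 mm (y, the way each bar lies), floor 4 mm thick, walls 4 mm thick with their rim 12 mm above the bench. Holds a row of up to three 50 mm bars, each lying along y, spaced along x. Origin: centre of the underside, on the bench; z up.
- tray_mid: blue sheet-metal tray, fixed to the bench, inside 172 mm (x, the way the row runs) by 87 mm (y, the way each bar lies), floor 4 mm thick, walls 4 mm thick with their rim 12 mm above the bench. Holds a row of up to three 75 mm bars, each lying along y, spaced along x. Origin: centre of the underside, on the bench; z up.
- rack_long: fixed wooden rack for two long bars lying along y, e.g. at x = +-28 mm. Rails along x at y = +-50 mm, 14 mm wide, tops 34 mm above the bench (bar middle then 41 mm). Free between them down to the 6 mm base board. End stops at y = +-78 to 86 mm, tops 40 mm; nubs on the rail ends from x = +-64 mm, tops 40 mm. Origin: centre of the underside, on the bench; z up.
- holder: tube holder, fixed to the bench: dark base plate 160 x 70 x 6 mm with two upright red square tubes at x = +45 and -45 mm, 36 mm outside, 30 mm inside, rims 56 mm above the bench; a long bar stands in each with its foot at 6 mm and its top at 146 mm. Origin: centre of the underside; z up.
- hammer: bystander: hammer, 280 mm, lying beyond the work along y
- wire_brush: bystander: brush with red handle, 220 mm, lying near the robot on its right
- paint_tin: bystander: closed round tin, 74 mm across, 85 mm high, at the far left
Not all that is in view belongs to the job. What is shaped like the tray_short but green is not meant.

How it is judged (in metres and radians):
At the end, for the whole second after the job is handed in: Each bar present rests flat in its own tray (middle within 4 mm of flat height, 12 mm of the centreline, inside its length) or across both rails of the rack (5 mm of flat height, 14 mm of the centreline, between the nubs), crosswise within 0.25 rad (x of short1 in the frame of tray_short between -0.084 and 0.084 m and y of short1 in the frame of tray_short between -0.012 and 0.012 m and z of short1 in the frame of tray_short between 0.0075 and 0.0155 m and angle between the x axis of each of short1, short2, short3 and the y axis of tray_short, either way round below 0.25 rad and linear speed of each of short1, short2, short3, mid1, mid2, mid3, long1, long2 below 0.03 m/s and x of short2 in the frame of tray_short between -0.084 and 0.084 m and y of short2 in the frame of tray_short between -0.012 and 0.012 m and z of short2 in the frame of tray_short between 0.0075 and 0.0155 m and x of short3 in the frame of tray_short between -0.084 and 0.084 m and y of short3 in the frame of tray_short between -0.012 and 0.012 m and z of short3 in the frame of tray_short between 0.0075 and 0.0155 m and x of mid1 in the frame of tray_mid between -0.084 and 0.084 m and y of mid1 in the frame of tray_mid between -0.012 and 0.012 m and z of mid1 in the frame of tray_mid between 0.0075 and 0.0155 m and angle between the x axis of each of mid1, mid2, mid3 and the y axis of tray_mid, either way round below 0.25 rad and x of mid2 in the frame of tray_mid between -0.084 and 0.084 m and y of mid2 in the frame of tray_mid between -0.012 and 0.012 m and z of mid2 in the frame of tray_mid between 0.0075 and 0.0155 m and x of mid3 in the frame of tray_mid between -0.084 and 0.084 m and y of mid3 in the frame of tray_mid between -0.012 and 0.012 m and z of mid3 in the frame of tray_mid between 0.0075 and 0.0155 m and x of long1 in the frame of rack_long between -0.064 and 0.064 m and y of long1 in the frame of rack_long between -0.014 and 0.014 m and z of long1 in the frame of rack_long between 0.037 and 0.046 m and angle between the z axis of each of long1, long2 and the y axis of rack_long, either way round below 0.25 rad and x of long2 in the frame of rack_long between -0.064 and 0.064 m and y of long2 in the frame of rack_long between -0.014 and 0.014 m and z of long2 in the frame of rack_long between 0.037 and 0.046 m); the robot touches nothing.
It fails at once if the hammer is moved more than 40 mm (distance of hammer from where it was at the start of the episode above 0.04 m).
It fails at once if the wire brush is moved more than 40 mm (distance of wire_brush from where it was at the start of the episode above 0.04 m).
It fails at once if the paint tin is moved more than 40 mm (distance of paint_tin from where it was at the start of the episode above 0.04 m).
Of short1, short2, short3, mid1, mid2, mid3 only 4 to 6 are there at a start; the rules pass over those that are not, and their reading is None.
At some moment in a run one of short1, short2, short3, mid1, mid2, mid3 may be knocked a few centimetres aside while the robot is not near it.
Once in a run the grip may slacken for a moment while it holds something.
It also fails if it takes over 210 s, if anything falls off the work surface, if the arm or the gripper's body presses on something with over 40 N, if the wrist force passes 120 N, or if a joint passes its speed limit or range.

ROBOT

A 6-joint arm with a two-finger parallel gripper is mounted at the origin on the work surface. World frame = base frame: x ahead of the robot, y to its left, z up, the work surface at z = 0. Lengths are in mm, angles in rad, forces in N, time in s.
With the tool pointing down it reaches from about 275 to 825 mm from the base axis. Payload 4.9 kg.
Tool frame: the origin (TCP) lies at the very end of the fingers, on their centre line; the grasp point (between the pads) lies 19 mm behind it; z points along the fingers, y is the line along which they close (so a half turn about z gives the same grasp; the last joint's range is limited). The gripper opens to 85 mm and grips with 20 to 120 N. Pads are 22 mm wide; open, the fingers measure 114 mm over their backs; the gripper's body (76 mm by 85 mm) begins 54 mm behind the grasp point. The pads swing forward as they close: fully open they stand 13 mm farther back than shut.
Start: joints at [-1.28, 0.326, -0.193, 1.052, 0, 1.437], TCP at [226.69, -501.129, 231.281] pointing down, gripper open.
Joint ranges: [-2.65, 2.65], [-0.97, 1.79], [-1.3, 1.35], [-1.93, 2.1], [-1.47, 1.37], [-3.14, 3.14]. Speed limits (rad/s): [2.57, 2.57, 3.14, 3.14, 3.14, 3.14].

INTERFACE

Orientations are given as [roll, pitch, yaw] about the fixed x, y, z axes, in that order (R = Rz(yaw) Ry(pitch) Rx(roll)).
In Python, from bench import bot, solve_ik, imaging gives the robot as it stands. Calls block until the motion is done:
- bot.move_ptp(position, orientation): joint-space move of the TCP to a pose.
- bot.movel(position, rot=None, max_speed=150, threshold=None): straight line of the TCP; rot=None keeps the orientation; max_speed is the mean speed in mm/s. With threshold (N) it stops when the force on the tool has changed by that much, and returns True; else False.
- bot.move_j(angles): joint-space move.
- bot.grip(opening, effort=None): opening from 0.0 (shut) to 1.0 (fully open); effort is the grip in N (None keeps the last); returns when the fingers have stopped.
- bot.dwell(seconds).
- solve_ik(position, orientation): joint angles nearest the present ones, or None.
- bot.get_state(): the state.
- imaging.capture(name): name is "scene" or "top"; returns the picture (400x640x3 uint8, blue, green, red); there is no depth.
- imaging.camera_model(name): a dict with "K" (3x3 intrinsics, pixels), "k1" (the pictures are not rectified: a ray, as slopes to the right and down, at radius r is drawn at 1 + k1 r^2 times it, then the intrinsics apply), "position" and "rotation" of the camera in the world. Camera axes: x right, y up, looking along -z (the intrinsics and any distortion apply to the point x, -y, -z); pixel columns grow to the right and rows downward; lengths in mm; the calibration is good to about 2 mm. A picture is of the moment at which its call begins. camera_model takes no time and is no camera call.
A pose or a line that the arm cannot do raises bot.IKError and nothing moves.
- bot.sign_off(): hands the job in; it is judged then, once.
The state is a dict: "t": time; "qpos": joint angles; "joint_velocities": joint speeds; "effort": joint torques, N m; "tcp_pos": TCP position; "orientation": TCP orientation; "contact_force": force on the tool from outside, world axes, zero at the start; "wrist_torque": the same for the moment, N m; "opening": opening from 0.0 (shut) to 1.0 (fully open); "gripper_force": force on a finger pad.
Only numpy, scipy, OpenCV 4.12 (cv2) and the standard library are available. Lean on these libraries where they do the work, as an engineer would, in place of code of your own. Each camera call takes 0.05 s, during which the arm holds its last target. There are 200 camera calls.

## Working session

There is one attempt and no reset: what is moved stays moved. The work goes in short steps, each a Python script; the robot and the scene stay as the last script left them, time stands still between calls to the robot, and variables do not carry over. Pictures are saved under pics/ and viewed, at most 14 in all, crops included, and the job is handed in when it is done.

```bash
ls; mkdir -p pics; python3 - <<'E'
from bench import bot, imaging
import cv2
for n in("scene","top"):
    cv2.imwrite(f"pics/{n}0.png",imaging.capture(n)); print(n,imaging.camera_model(n))
print(bot.get_state())
E
```

```text
pics
scene {'K': array([[465.58786815,   0.        , 316.64189851],
       [  0.        , 465.58786815, 193.60341509],
       [  0.        ,   0.        ,   1.        ]]), 'k1': 0.028520405292804214, 'position': array([1233.20260706,  118.36741205, 1186.19262103]), 'rotation': array([ 5.69433145e-01, -5.46773070e-04,  1.67074113e+00])}
top {'K': array([[482.57843238,   0.        , 332.33892604],
       [  0.        , 482.57843238, 201.37102962],
       [  0.        ,   0.        ,   1.        ]]), 'k1': -0.019098780341288646, 'position': array([ 246.7020866 ,   19.44029897, 1393.44705827]), 'rotation': array([ 0.22391048,  0.00273683, -1.56759333])}
{'t': 0.1, 'qpos': array([-1.28020814e+00,  3.26839020e-01, -1.93481843e-01,  1.05197113e+00,
        2.27521447e-05,  1.43663340e+00]), 'joint_velocities': array([ 0.00021432, -0.0021555 ,  0.00340609,  0.00148867, -0.0013478 ,
        0.00041592]), 'effort': array([ 2.25643753e-04, -4.44238400e+01,  2.63038319e+01,  7.89052545e-03,
       -1.33632543e-04, -2.13755861e-06]), 'tcp_pos': array([ 226.54121482, -500.62399871,  230.59763454]), 'orientation': array([-3.14011347e+00, -2.22609725e-04,  4.24750930e-01]), 'contact_force': array([0.58270175, 0.49859583, 0.39589079]), 'wrist_torque': array([ 0.00078551, -0.03620305,  0.05285716]), 'gripper_force': 0.0, 'opening': 1.0006395716649934}
```

View pics/top0.png

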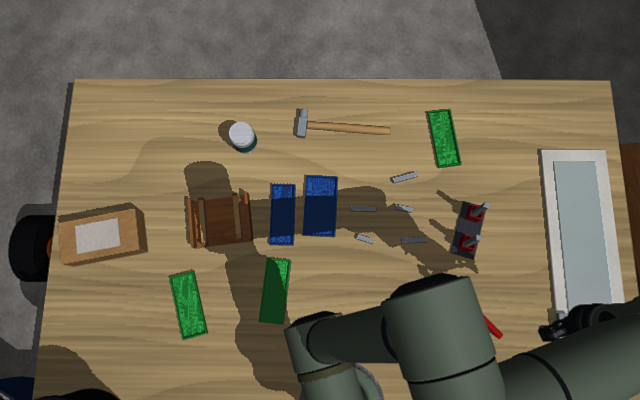

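View pics/scene0.png

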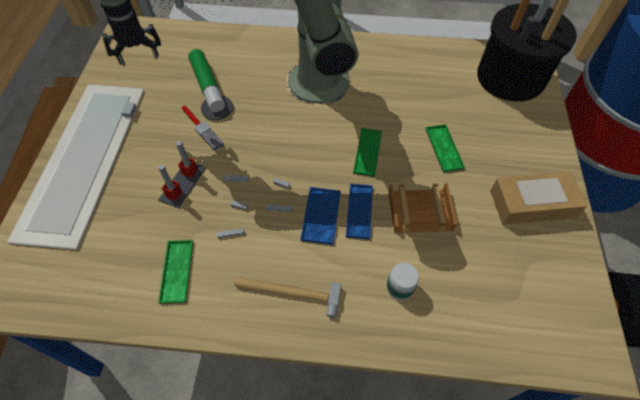

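```bash
cat > vis.py <<'E'
import numpy as np, cv2
from scipy.spatial.transform import Rotation as R
from bench import imaging
F=np.diag([1.,-1,-1])
def cam(n):
    m=imaging.camera_model(n); Rw=R.from_euler('xyz',m['rotation']).as_matrix()
    Rc=F@Rw.T; return m['K'],np.array([m['k1'],0,0,0]),Rc,-Rc@m['position']
def proj(n,P):
    K,d,Rc,t=cam(n); return cv2.projectPoints(np.asarray(P,float).reshape(-1,1,3),cv2.Rodrigues(Rc)[0],t,K,d)[0].reshape(-1,2)
def ortho(img,n,z,x0,x1,y0,y1,s=2):
    "orthographic map of plane z; row 0 = x1, col 0 = y1 (robot-left at left, ahead up), s px/mm"
    X=np.arange(x1,x0,-1/s); Y=np.arange(y1,y0,-1/s)
    g=np.stack([*np.meshgrid(X,Y,indexing='ij'),np.full((len(X),len(Y)),float(z))],-1)
    p=proj(n,g).reshape(len(X),len(Y),2).astype(np.float32)
    return cv2.remap(img,p[...,0],p[...,1],cv2.INTER_CUBIC)
def shot(n,z,box,s,fn):
    o=ortho(imaging.capture(n),n,z,*box,s); 
    x0,x1,y0,y1=box
    for v in range(int(-(-x0//50)*50),int(x1),50): cv2.putText(o,str(v),(0,int((x1-v)*s)),0,.35,(0,255,255)); cv2.line(o,(0,int((x1-v)*s)),(6,int((x1-v)*s)),(0,255,255))
    for v in range(int(-(-y0//50)*50),int(y1),50): cv2.putText(o,str(v),(int((y1-v)*s),10),0,.35,(0,255,255)); cv2.line(o,(int((y1-v)*s),0),(int((y1-v)*s),6),(0,255,255))
    cv2.imwrite(fn,o)
E
python3 - <<'E'
from vis import *
print(proj("top",[[0,0,0],[500,0,0]]),proj("scene",[[0,0,0],[500,0,0]]))
b=(240,560,-420,380)
shot("top",14,b,1,"pics/a.png");shot("scene",14,b,1,"pics/b.png")
a=np.vstack([cv2.imread("pics/a.png")[:298],cv2.imread("pics/b.png")[:298]]);cv2.imwrite("pics/ab.png",a)
E
```

```text
[[340.62501952 404.24749295]
 [340.54681272 222.68132699]] [[317.93494735  80.62260049]
 [301.57317819 198.64811133]]
```

View pics/ab.png

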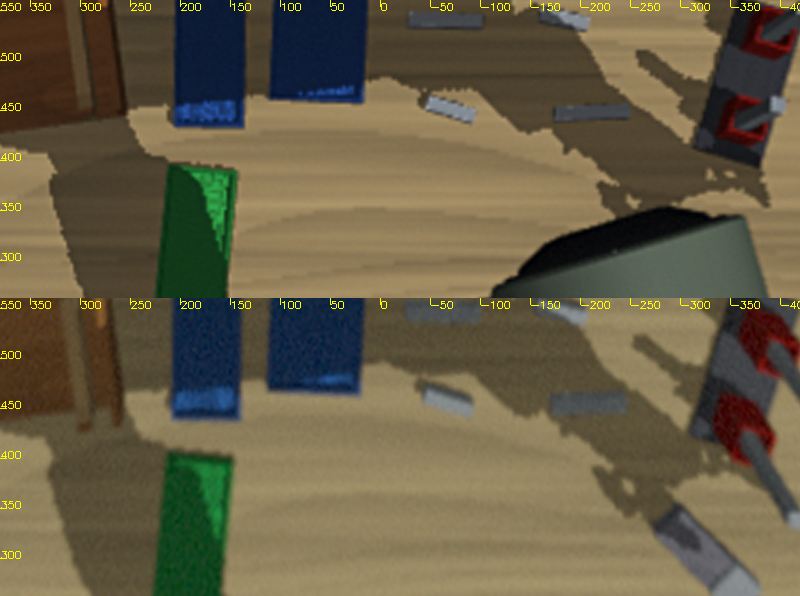

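```bash
cat >> vis.py <<'E'
def rects(mask,box,s,amin):
    out=[]
    for c in cv2.findContours(mask,cv2.RETR_EXTERNAL,cv2.CHAIN_APPROX_NONE)[0]:
        if cv2.contourArea(c)<amin*s*s: continue
        (u,v),(w,h),a=cv2.minAreaRect(c); a=np.deg2rad(a)
        if w<h: w,h,a=h,w,a+np.pi/2
        x,y=box[1]-v/s,box[3]-u/s
        yaw=np.arctan2(-np.cos(a),-np.sin(a))  # world dir of long axis: image (c,s)->x=-s,y=-c
        out.append((round(x,1),round(y,1),round(w/s,1),round(h/s,1),round((yaw+np.pi/2)%np.pi-np.pi/2,3)))
    return out
def bars(n,box=(400,680,-300,0),z=12,s=3,img=None):
    o=ortho(imaging.capture(n) if img is None else img,n,z,*box,s).astype(int)
    b,g,r=o[...,0],o[...,1],o[...,2]
    m=((b>0.88*r)&(b>45)&(b<1.6*r)).astype(np.uint8)*255
    return rects(cv2.morphologyEx(m,cv2.MORPH_OPEN,np.ones((5,5))),box,s,250)
def trays(n,box=(380,680,0,260),z=12,s=3):
    o=ortho(imaging.capture(n),n,z,*box,s).astype(int)
    m=((o[...,0]>1.6*o[...,2])&(o[...,0]>1.3*o[...,1])).astype(np.uint8)*255
    return rects(cv2.morphologyEx(m,cv2.MORPH_CLOSE,np.ones((9,9))),box,s,3000)
E
python3 - <<'E'
from vis import *
for n in("top","scene"):
    print(n,*bars(n),"T",*trays(n),sep="\n")
shot("top",34,(410,630,200,420),3,"pics/r1.png");shot("top",146,(400,600,-420,-260),3,"pics/h1.png");shot("scene",146,(400,600,-420,-260),3,"pics/h2.png")
shot("scene",34,(410,630,200,420),3,"pics/r2.png")
r=lambda f:cv2.resize(cv2.imread(f),(400,300))
cv2.imwrite("pics/rr.png",np.hstack([cv2.resize(cv2.imread(f"pics/r{i}.png"),(400,400)) for i in(1,2)]))
h=np.hstack([cv2.imread(f"pics/h{i}.png") for i in(1,2)]);cv2.imwrite("pics/hh.png",cv2.resize(h,(800,500)))
E
```

```text
top
(448.5, -211.7, 76.5, 15.6, np.float64(-1.528))
(451.6, -70.4, 50.7, 15.9, np.float64(1.27))
(540.5, -65.2, 75.0, 16.7, np.float64(1.555))
(541.7, -183.6, 51.9, 16.9, np.float64(1.347))
(636.4, -189.8, 77.1, 17.3, np.float64(-1.298))
T
(524.1, 171.2, 180.3, 70.7, np.float64(-0.009))
(549.9, 60.2, 180.3, 95.2, np.float64(-0.043))
scene
(454.0, -208.7, 76.1, 22.3, np.float64(-1.535))
(456.5, -68.0, 52.6, 20.6, np.float64(1.285))
(545.5, -62.4, 75.9, 21.0, np.float64(1.548))
(546.4, -180.7, 53.8, 21.3, np.float64(1.343))
(641.5, -187.4, 75.8, 21.0, np.float64(-1.306))
T
(529.6, 173.6, 181.5, 69.1, np.float64(-0.007))
(555.9, 62.7, 181.2, 94.1, np.float64(-0.039))
```

View pics/rr.png

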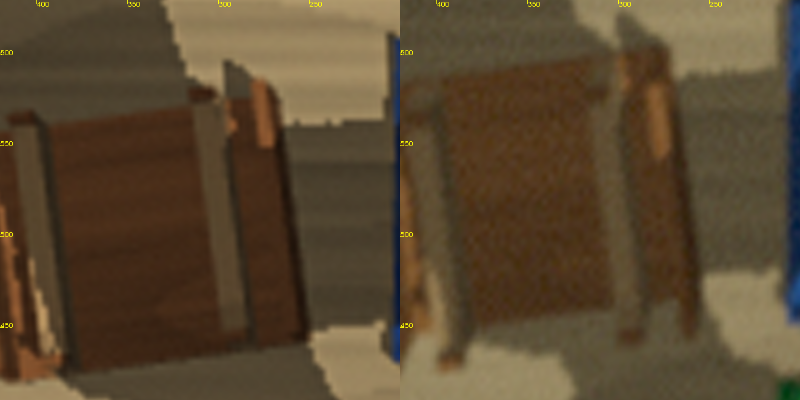

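View pics/hh.png

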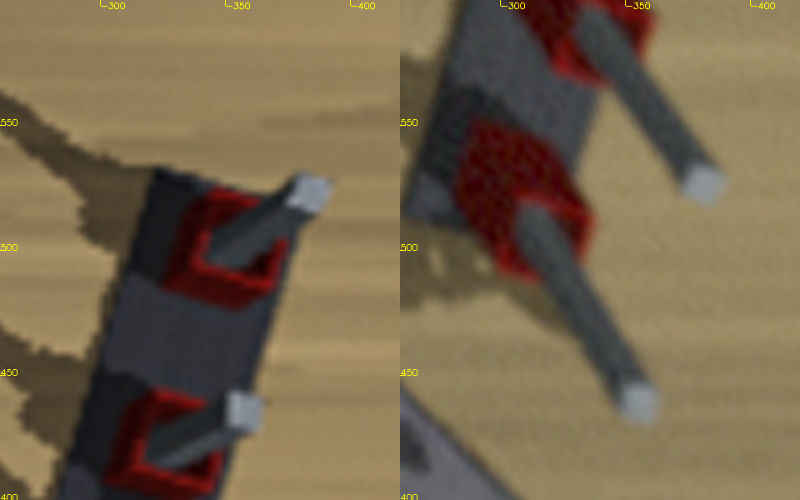

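```bash
cat > act.py <<'E'
from vis import *
from bench import bot, solve_ik
OFF=np.array([2.7,1.2])   # half the top/scene disagreement
DOWN=lambda yaw:[np.pi,0,yaw]
def find(kind):
    L=[b for b in bars("top") if 12<b[3]<22 and ((40<b[2]<62) if kind=="short" else (66<b[2]<86))]
    return sorted(L)
def say(m): s=bot.get_state(); print(m,"t%.1f open%.3f F%.0f"%(s["t"],s["opening"],s["gripper_force"]),np.round(s["tcp_pos"],1),np.round(s["contact_force"],1),flush=True)
def pick(b,zt=130):
    x,y=np.array(b[:2])+OFF; yaw=b[4]%np.pi
    bot.grip(.65); bot.move_ptp([x,y,zt],DOWN(yaw)); bot.movel([x,y,3],max_speed=120)
    bot.grip(0,90); say("grip"); bot.movel([x,y,100],max_speed=150); say("up")
    return bot.get_state()["opening"]>.06
def place(tray,dx):
    tx,ty,ta=tray; p=np.array([tx+dx*np.cos(ta),ty+dx*np.sin(ta)])+OFF; yaw=(ta+np.pi/2)%np.pi
    bot.move_ptp([*p,100],DOWN(yaw)); say("over"); bot.movel([*p,8],max_speed=100); say("low")
    bot.grip(.33); bot.movel([*p,100],max_speed=150)
TS=(524.1,171.2,-.008); TM=(549.9,60.2,-.041)
E
python3 - <<'E'
from act import *
b=find("mid"); print(b)
bot.move_ptp([451,-210,231],DOWN(1.6)); pick(b[0]); 
place(TM,-45)
print(bars("top"),bars("top",(440,640,10,110),z=16)); print(bars("scene",(440,640,10,110),z=16))
cv2.imwrite("pics/t1.png",ortho(imaging.capture("top"),"top",14,420,680,-280,120,2))
E
```

```text
[(448.6, -211.5, 76.2, 15.6, np.float64(-1.524)), (539.9, -65.1, 75.0, 16.5, np.float64(1.535)), (636.5, -189.8, 77.1, 17.3, np.float64(-1.295))]
grip t4.6 open0.133 F88 [ 451.6 -210.5    3.7] [-0.5  0.6  5.3]
up t5.4 open0.132 F88 [ 450.7 -209.9   99.3] [-0.4  0.1 -1.4]
over t6.5 open0.131 F88 [507.5  62.5  99.6] [-0.5 -0.7 -1.1]
low t7.5 open0.131 F88 [508.   63.    8.1] [-0.6 -0.2 -0.3]
[(451.7, -70.3, 50.8, 15.9, np.float64(1.27)), (540.9, -64.8, 75.8, 17.0, np.float64(1.551)), (541.9, -183.5, 52.1, 16.6, np.float64(1.354)), (636.5, -189.9, 77.1, 17.3, np.float64(-1.295))] [(540.2, 61.0, 199.7, 98.0, np.float64(0.0))]
[(511.0, 63.3, 78.9, 24.7, np.float64(1.531)), (549.6, 17.1, 180.2, 22.3, np.float64(-0.157))]
```

View pics/t1.png

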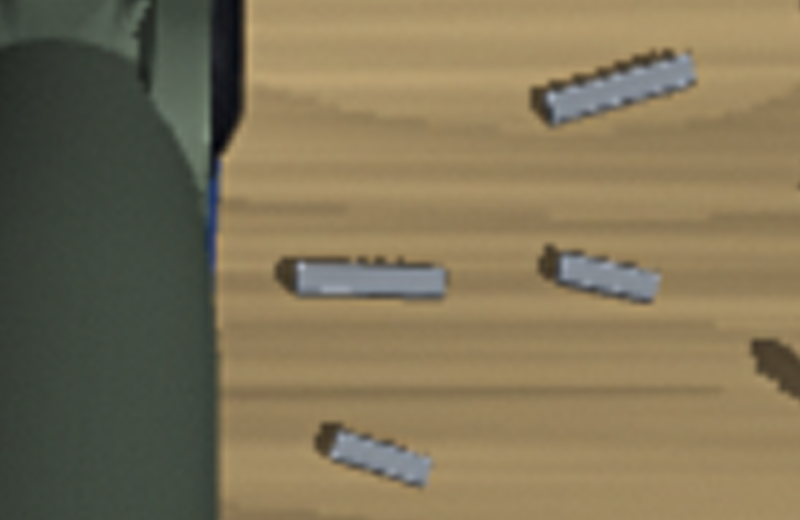

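```bash
python3 - <<'E'
from act import *
for kind,tr,dx in(("mid",TM,0),("mid",TM,45),("short",TS,-30),("short",TS,30)):
    b=find(kind); print(kind,b)
    if not b or not pick(b[0]): print("STOP"); break
    place(tr,dx)
    print("bench",bars("top"))
bot.move_ptp([450,-150,231],DOWN(1.2))
im=imaging.capture("top")
cv2.imwrite("pics/t2.png",ortho(im,"top",14,400,680,-280,260,1.45))
print(bars("top",(440,640,10,260),z=16,img=im),bars("scene",(440,640,10,260),z=16))
E
```

```text
mid [(541.0, -64.7, 76.0, 17.3, np.float64(1.551)), (636.5, -189.8, 77.0, 17.3, np.float64(-1.297))]
grip t11.5 open0.129 F88 [544.  -63.6   3.8] [-1.9  0.4  4.6]
up t12.3 open0.133 F88 [543.  -63.3  99.2] [ 0.1  0.8 -1.4]
over t12.9 open0.128 F88 [551.7  62.2  98.8] [-0.4 -0.4 -1.2]
low t14.0 open0.130 F89 [553.   61.1   8.1] [ 0.4 -0.7 -1.1]
bench [(451.7, -70.3, 50.8, 15.9, np.float64(1.27)), (541.9, -183.5, 52.0, 16.6, np.float64(1.349)), (636.5, -189.8, 76.9, 17.3, np.float64(-1.297))]
mid [(636.5, -189.9, 77.1, 17.3, np.float64(-1.298))]
grip t18.2 open0.127 F89 [ 639.6 -188.9    3.9] [-1.5  0.7  5.8]
up t19.0 open0.131 F88 [ 638.4 -188.4   98.9] [-0.2 -0.4 -1.2]
over t20.0 open0.130 F88 [597.8  58.8  99.6] [-0.4 -0.4 -1. ]
low t21.1 open0.128 F88 [597.9  59.4   8. ] [ 0.4 -0.5 -0.9]
bench [(451.7, -70.3, 50.8, 15.9, np.float64(1.27)), (541.9, -183.5, 52.0, 16.7, np.float64(1.349))]
short [(451.6, -70.4, 50.7, 15.9, np.float64(1.27)), (542.0, -183.5, 52.0, 16.6, np.float64(1.358))]
grip t25.1 open0.127 F88 [454.6 -69.3   3.8] [-1.7  0.4  6.3]
up t25.9 open0.129 F88 [453.7 -69.1
[... 333 characters left out ...]
pen0.133 F88 [ 543.9 -182.    99.2] [-0.2 -0.2 -0.7]
over t34.7 open0.130 F88 [557.1 171.1  99.8] [ 0.1 -0.3 -0.9]
low t35.7 open0.127 F88 [557.1 172.1   8.1] [ 0.9 -0.1 -0.7]
bench []
[(495.2, 177.2, 52.1, 17.1, np.float64(1.541)), (506.5, 61.5, 78.3, 17.7, np.float64(1.529)), (551.1, 60.2, 77.7, 18.3, np.float64(1.522)), (555.5, 169.7, 53.4, 18.0, np.float64(1.562)), (595.5, 58.1, 75.4, 18.0, np.float64(1.545))] [(510.9, 63.2, 78.8, 24.5, np.float64(1.529)), (556.5, 62.0, 78.2, 23.2, np.float64(1.552)), (560.5, 172.0, 53.4, 24.6, np.float64(1.554)), (600.7, 59.9, 77.4, 23.7, np.float64(1.523)), (532.6, 174.4, 184.7, 73.0, np.float64(-0.003)), (553.4, 63.5, 178.0, 98.6, np.float64(-0.048))]
```

View pics/t2.png

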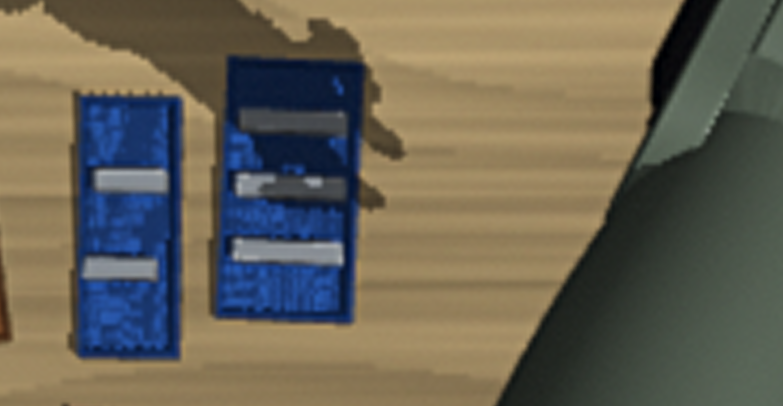

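```bash
cat >> act.py <<'E'
u=lambda a:np.array([np.cos(a),np.sin(a),0.])
Z=np.array([0,0,1.])
def rpy(zt,xt): 
    return list(R.from_matrix(np.column_stack([xt,np.cross(zt,xt),zt])).as_euler('xyz'))
TH=np.deg2rad(20); C,S=np.cos(TH),np.sin(TH)
def pose_pick(a): h=u(a); return rpy(C*h-S*Z, -(S*h+C*Z)), C*h-S*Z
def pose_lay(a):  # bar top end points along heading a
    c=u(a); zt=-C*Z-S*c; return rpy(zt,-(C*c-S*Z)), zt
E
python3 - <<'E'
from act import *
x,y=495.2+OFF[0],177.2+OFF[1]
bot.grip(.33); bot.move_ptp([x,y,100],DOWN(1.541)); bot.movel([x,y,8],max_speed=100); bot.grip(0,60); say("g")
bot.movel([x,y,25],max_speed=60); bot.movel([x,TS[1]+OFF[1],25],max_speed=60); bot.movel([x,TS[1]+OFF[1],8],max_speed=40); bot.grip(.33); bot.movel([x,172.4,100])
bot.move_ptp([400,-150,231],DOWN(1.2))
im=imaging.capture("top");print(bars("top",(440,640,10,260),z=16,img=im))
# IK checks for longs
for n,p in(("B",(437,-356)),("A",(524,-382))):
  for a in(-.29,-.5,-.65):
    o,zt=pose_pick(a); q=solve_ik(list(np.array([*p,100])+15*zt),o); q2=solve_ik(list(np.array([*p,100])-95*zt),o); print(n,a,*(None if v is None else np.round(v,2) for v in(q,q2)))
rc=np.array([507.5,350]); ry=.122
for d in(-28,28):
  for a in(ry+np.pi/2,ry-np.pi/2):
    o,zt=pose_lay(a); p=np.array([*rc,41])+d*u(ry)+24*u(a)
    for h in(0,150):
      q=solve_ik(list(p+15*zt+h*Z),o); print(d,round(a,2),h,None if q is None else np.round(q,2))
E
```

```text
g t41.2 open0.136 F60 [498.5 178.6   8.9] [-1.  -0.4  5.7]
[(496.6, 170.5, 53.4, 17.8, np.float64(1.533)), (506.5, 61.9, 77.6, 17.7, np.float64(1.528)), (550.6, 59.7, 76.6, 17.4, np.float64(1.525)), (555.5, 169.9, 53.7, 18.0, np.float64(1.562)), (596.0, 58.0, 75.6, 18.8, np.float64(1.527))]
B -0.29 None None
B -0.5 None None
B -0.65 None None
A -0.29 [-1.04  0.84 -1.13 -1.52  0.7  -0.31] None
A -0.5 [-0.92  0.9  -1.19 -1.72  0.39 -0.15] None
A -0.65 [-0.81  0.92 -1.2  -1.77  0.15 -0.06] None
-28 1.69 0 [ 0.68  0.77 -0.06  0.94 -0.29 -0.99]
-28 1.69 150 [ 0.68  0.62  0.09  1.23 -0.29 -0.99]
-28 -1.45 0 [ 0.29  0.56 -0.49  0.46  0.34  1.75]
-28 -1.45 150 [ 0.29  0.36 -0.34  0.81  0.34  1.75]
28 1.69 0 [ 0.64  0.84  0.09  1.   -0.3  -1.03]
28 1.69 150 [ 0.64  0.71  0.25  1.29 -0.3  -1.03]
28 -1.45 0 [ 0.27  0.63 -0.34  0.55  0.34  1.73]
28 -1.45 150 [ 0.27  0.46 -0.19  0.87  0.34  1.73]
```

```bash
cat >> act.py <<'E'
def pose_pick(a,th,s=1): h=u(a); z=np.cos(th)*h-np.sin(th)*Z; return rpy(z,-s*(np.sin(th)*h+np.cos(th)*Z)), z
def pose_lay(a,th,s=1): c=u(a); z=-np.cos(th)*Z-np.sin(th)*c; return rpy(z,-s*(np.cos(th)*c-np.sin(th)*Z)), z
E
python3 - <<'E'
from act import *
rc=np.array([507.5,350,41]); ry=.122
ik=lambda p,o:solve_ik(list(p),o)
for th in np.deg2rad([20,30,40,50]):
 for s in(1,-1):
  lay=[]
  for k in(1,-1):
    a=ry+k*np.pi/2; o,z=pose_lay(a,th,s)
    qs=[ik(rc+d*u(ry)+24*u(a)+15*z+h*Z,o) for d in(-28,28) for h in(0,150)]
    if all(q is not None for q in qs): lay.append((k,np.round(qs[0],1).tolist()))
  print("th%.0f s%d lay"%(np.rad2deg(th),s),lay)
  for a in np.arange(-3.0,3.2,.2):
    o,z=pose_pick(a,th,s); r=[]
    for p in((437,-356,100),(524,-382,100)):
      qs=[ik(np.array(p)+15*z+e,o) for e in(0*z,-90*z,120*Z)]
      r.append(all(q is not None for q in qs)); 
      if r[-1]: q=qs[0]
    if any(r): print("   a%.2f"%a,r,np.round(q,2))
E
```

```text
th20 s1 lay [(1, [0.7, 0.8, -0.1, 0.9, -0.3, -1.0]), (-1, [0.3, 0.6, -0.5, 0.5, 0.3, 1.8])]
   a-2.60 [True, False] [-0.42  1.17  0.37  1.77 -0.88  2.69]
   a-2.40 [True, True] [-0.37  1.24  0.56  1.78 -1.    2.54]
   a-2.20 [True, True] [-0.34  1.09  0.24  1.4  -1.12  2.29]
   a-2.00 [True, True] [-0.32  0.92 -0.09  0.84 -1.21  1.87]
   a-1.80 [True, True] [-0.32  0.79 -0.44  0.09 -1.21  1.3 ]
   a-1.60 [True, True] [-0.34  0.75 -0.71 -0.6  -1.11  0.81]
   a-1.40 [True, True] [-0.39  0.78 -0.9  -1.07 -0.92  0.5 ]
   a-1.20 [False, True] [-0.46  0.82 -1.03 -1.4  -0.69  0.3 ]
   a-0.20 [False, True] [-1.08  0.81 -1.09 -1.39  0.81 -0.39]
   a0.00 [True, True] [-1.15  0.74 -0.96 -0.98  1.03 -0.65]
   a0.20 [True, True] [-1.18  0.71 -0.75 -0.37  1.18 -1.06]
   a0.40 [True, True] [-1.19  0.78 -0.45  0.4   1.22 -1.63]
   a0.60 [True, True] [-1.18  0.92 -0.13  1.04  1.17 -2.13]
   a0.80 [True, True] [-1.15  1.06  0.15  1.46  1.06 -2.44]
   a1.00 [True, True] [-1.12  1.19  0.42  1.76  0.93 -2.63]
   a1.20 [True, False] [-1.17  1.18  0.36  1.85  0.72 -2.82]
th20 s-1 lay [(1, [0.7, 0.8, -0.1, 
[... 9999 characters left out ...]
03  0.74 -0.08  0.96  0.67  1.24]
   a1.00 [True, True] [-1.01  0.83  0.09  1.17  0.62  1.02]
   a1.20 [True, True] [-0.98  0.92  0.26  1.36  0.55  0.83]
   a1.40 [True, True] [-0.95  1.    0.43  1.53  0.47  0.66]
   a1.60 [True, True] [-0.92  1.08  0.6   1.68  0.39  0.51]
   a1.80 [True, False] [-0.94  0.97  0.34  1.6   0.25  0.31]
   a2.00 [True, False] [-0.9   1.01  0.42  1.67  0.16  0.19]
   a2.20 [True, False] [-0.85  1.04  0.48  1.71  0.06  0.07]
   a2.40 [True, False] [-0.8   1.05  0.5   1.72 -0.04 -0.04]
   a2.60 [True, False] [-0.75  1.04  0.49  1.71 -0.13 -0.16]
   a2.80 [True, False] [-0.7   1.02  0.45  1.66 -0.23 -0.28]
   a3.00 [True, False] [-0.65  0.99  0.38  1.59 -0.32 -0.41]
```

```bash
cat >> act.py <<'E'
TH=np.deg2rad(35); RC=np.array([507.5,350,41]); RY=.122; HD=-1.86; GO=15
def pull(x,y,h=100):
    p=np.array([x,y,h]); o,z=pose_pick(HD,TH); p=p+GO*z
    bot.grip(.65); bot.move_ptp(list(p-95*z+40*Z),o); bot.movel(list(p-95*z)); bot.movel(list(p),max_speed=80); say("at")
    bot.grip(0,110); say("grip"); bot.movel(list(p+130*Z),max_speed=80); say("up")
def over(d,dy=24,h=120):
    a=RY-np.pi/2; o,z=pose_lay(a,TH); p=RC+d*u(RY)+dy*u(a)+GO*z
    bot.move_ptp(list(p+h*Z),o); say("over"); return p
E
python3 - <<'E'
from act import *
pull(437,-356); over(-28)
im=imaging.capture("scene"); u0,v0=proj("scene",[507,350,100])[0].astype(int); print(u0,v0)
cv2.imwrite("pics/o1.png",cv2.resize(im[max(0,v0-100):v0+80,u0-130:u0+130],None,fx=3,fy=3,interpolation=cv2.INTER_CUBIC))
E
```

```text
at t48.0 open0.651 F0 [ 433.8 -367.7   91.7] [-0.2  0.9 -0.6]
grip t48.5 open0.136 F107 [ 433.9 -367.8   91.7] [0.3 0.7 2. ]
up t50.3 open0.138 F107 [ 433.3 -367.6  220.8] [-0.4 -0.2 -1.5]
over t52.7 open0.140 F107 [481.8 330.8 148.6] [ 0.1  0.5 -1.4]
425 192
```

View pics/o1.png

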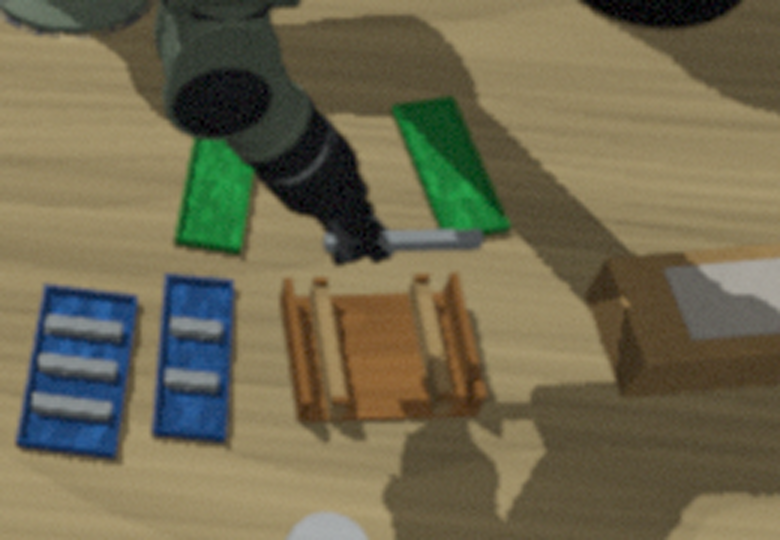

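```bash
python3 - <<'E'
from act import *
c=RC+[0,0,120]-28*u(RY); w=u(RY+np.pi/2)
print(proj("scene",[c-70*w,c+70*w,c+70*w+7*Z,c-70*w+7*Z]),"seen 404.3,173 / 455,171.3")
E
```

```text
[[402.72208886 172.00338228]
 [454.73652829 171.04941057]
 [455.39356375 169.5334907 ]
 [403.13147368 170.49239089]] seen 404.3,173 / 455,171.3
```

```bash
cat >> act.py <<'E'
def lay(p):
    bot.movel(list(p+10*Z),max_speed=80); hit=bot.movel(list(p-1*Z),max_speed=15,threshold=6); say(f"hit{hit}")
    bot.grip(.33); bot.movel(list(p+120*Z),max_speed=100)
E
python3 - <<'E'
from act import *
p=over(-28); lay(p)
pull(524,-382); 
im=imaging.capture("scene"); cv2.imwrite("pics/o2a.png",im); p=over(28)
im=imaging.capture("scene"); u0,v0=425,192
cv2.imwrite("pics/o2.png",cv2.resize(im[v0-100:v0+80,u0-130:u0+130],None,fx=3,fy=3,interpolation=cv2.INTER_CUBIC))
c=RC+[0,0,120]+28*u(RY); w=u(RY+np.pi/2)
print((proj("scene",[c-70*w,c+70*w])-[295,92])*3)
E
```

```text
over t53.0 open0.137 F107 [481.7 331.1 148.7] [-0.3  0.  -1.7]
hitTrue t55.1 open0.142 F108 [481.5 331.3  29.4] [ 0.1 -2.1  4. ]
at t61.1 open0.648 F0 [ 520.9 -393.6   91.7] [ 0.1 -0.2  0.1]
grip t61.6 open0.142 F107 [ 521.  -393.8   91.8] [1.3 0.6 2.5]
up t63.4 open0.139 F107 [ 520.2 -393.7  220.8] [ 0.5 -0.2 -2.4]
over t66.0 open0.138 F107 [537.5 337.6 148.6] [ 0.   0.4 -2.4]
[[330.94265479 292.25605864]
 [490.85175336 289.33091704]]
```

View pics/o2.png

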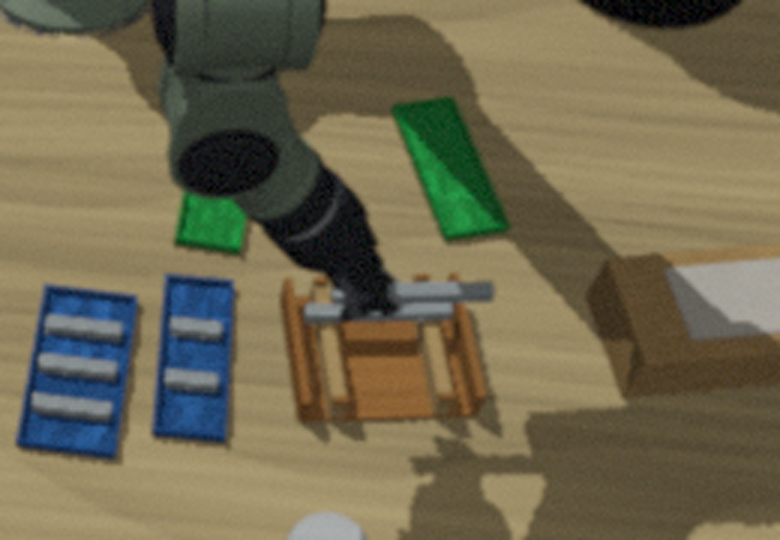

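The picture shows the first long bar across both rails (ends at 307,312 and 452,312). The second is held level at (333..493, 292), which agrees with the projected ends. Next I lay it and check everything.

```bash
python3 - <<'E'
from act import *
p=over(28); lay(p)
bot.move_ptp([330,-200,260],DOWN(1.2)); bot.dwell(.5); say("home")
u0,v0=415,195
im=imaging.capture("scene"); cv2.imwrite("pics/f1.png",cv2.resize(im[v0-60:v0+70,u0-130:u0+110],None,fx=3.3,fy=3.3,interpolation=cv2.INTER_CUBIC))
im=imaging.capture("top"); print(*bars("top",(440,640,10,260),z=16,img=im),sep="\n")
print("rack",bars("top",(420,600,260,440),z=46,img=im)); print(bars("scene",(420,600,260,440),z=46)); print("bench",bars("top",img=im))
E
```

```text
over t66.2 open0.143 F107 [537.3 337.9 148.7] [ 0.8 -0.2 -1.8]
hitTrue t68.4 open0.137 F108 [537.1 338.1  29.5] [-0.5 -1.4  4.6]
home t72.6 open0.329 F0 [ 330.  -199.9  260. ] [ 0.2  0.7 -0.5]
(496.6, 170.7, 53.3, 17.8, np.float64(1.533))
(506.2, 61.9, 77.6, 17.2, np.float64(1.527))
(550.8, 59.2, 77.1, 17.6, np.float64(1.533))
(555.4, 170.2, 52.5, 18.1, np.float64(1.552))
(596.0, 57.7, 76.2, 18.3, np.float64(1.53))
rack [(478.6, 344.0, 142.3, 16.8, np.float64(-1.449)), (533.0, 350.7, 141.5, 16.3, np.float64(-1.46))]
[(483.4, 346.6, 143.2, 21.2, np.float64(-1.458)), (537.8, 353.9, 141.5, 21.4, np.float64(-1.456))]
bench []
```

View pics/f1.png

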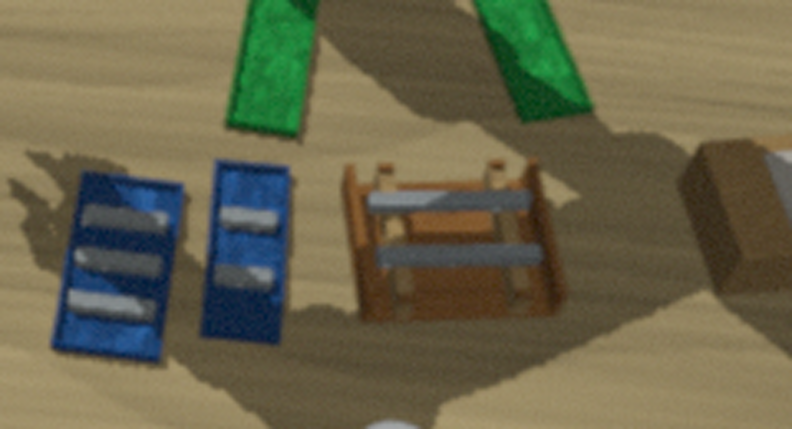

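```bash
python3 -c "
from bench import bot
print(bot.sign_off())"
```

```text
the job is handed in; nothing more can be done
None
```

I handed the job in after about 73 s of robot time: the last pictures show 2 short bars and 3 mid bars flat in their trays and both long bars across the rack rails, but sign-off returned no verdict.

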